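Free the jammed insert board from the beech box

ROBOT

A 6-joint arm with a two-finger parallel gripper is mounted at the origin on the work surface. World frame = base frame: x ahead of the robot, y to its left, z up, the work surface at z = 0. Lengths are in m, angles in degrees, forces in N, time in s.
With the tool pointing down it reaches from about 0.25 to 0.725 m from the base axis. Payload 9.7 kg.
Tool frame: the origin (TCP) lies where the fingers leave the gripper's body, on its centre line; the fingertips stand 73 mm ahead of it and the grasp point (between the pads) lies 54 mm ahead of it; z points along the fingers, y is the line along which they close (so a half turn about z gives the same grasp; the last joint's range is limited). The gripper opens to 85 mm and grips with 20 to 120 N. Pads are 22 mm wide; open, the fingers measure 114 mm over their backs; the gripper's body (76 mm by 85 mm) begins 54 mm behind the grasp point. The pads swing forward as they close: fully open they stand 13 mm farther back than shut.
Start: joints at [66.062, 4.979, 10.078, 95.1, 0, 90], TCP at [0.223, 0.503, 0.304] pointing down, gripper open.
Joint ranges: [-179.16, 179.16], [-48.56, 103.87], [-65.8, 70.77], [-126.05, 130.52], [-82.76, 87.17], [-180, 180]. Speed limits (degrees/s): [127.2, 127.2, 147.25, 180, 180, 180].

INTERFACE

Orientations are given as [roll, pitch, yaw] about the fixed x, y, z axes, in that order (R = Rz(yaw) Ry(pitch) Rx(roll)).
In Python, from workcell import sensors, imaging, bot gives the robot as it stands.
- The arm moves only by the tool apply_moves, never from a script. Its argument "rows" is a list of rows, each a list of 3 entries, a list of its own where there are three numbers: the shift along the tool's x, y, z in units of 10 cm (1.0 is 10 cm), then the turn, a rotation vector about the tool's x, y, z in units of 30 degrees (1.0 is 30 degrees), then the opening, from 0 (shut) to 1 (fully open). A call has 1 to 20 rows; each row is the pose to reach, as a shift and turn from the pose commanded when the call began, along the tool's axes at that moment; what a row does not reach only later rows make up. A row lasts 1/10 s, in which the tool goes at most 50 mm and 8.59 degrees, less where a joint would pass 70% of its speed; a pose out of reach is approached as far as the arm can. A call with a number of a shift or a turn outside -1 to 1 is refused whole. A call with a gripper value outside its range is refused whole. The fingers move at their own pace and stop on an object; "force" is the grip in N (left out, the last holds). Time passes only in rows, so rows that repeat a pose let the fingers close. It gives the time, the measured TCP pose, the force, the opening and the grip force at its end, in the units of the state.
- sensors.get_obs(): the state, without advancing time (a new reading comes with each control period).
- imaging.camera(name): name is "scene" or "top" or "wrist"; returns (picture, depth): 480x640x3 uint8, red, green, blue; 480x640 float32, m along the optical axis (not along the pixel's ray), 0 where there is no reading.
- imaging.get_calibration(name): a dict with "intrinsics" (3x3 intrinsics, pixels), "world_from_camera" (4x4, takes a point from camera to world coordinates). Camera axes: x right, y down, z forward; pixel columns grow to the right and rows downward; lengths in m; the calibration is good to about 2 mm. A picture is of the moment at which its call begins: read the wrist's pose just before it. get_calibration takes no time and is no camera call; for the wrist camera it gives the pose at the moment of the call.
- bot.job_done(): hands the job in; it is judged then, once.
The state is a dict: "time": time; "q": joint angles; "qd": joint speeds; "joint_efforts": joint torques, N m; "ee_pos": TCP position; "tcp_rot": TCP orientation; "wrist_force": force on the tool from outside, world axes, zero at the start; "torque": the same for the moment, N m; "opening": finger opening in m; "grasp_force": force on a finger pad.
Only numpy, scipy, OpenCV 4.12 (cv2) and the standard library are available. Lean on these libraries where they do the work, as an engineer would, in place of code of your own. Each camera call takes 0.05 s, during which the arm holds its last target. There are 200 camera calls.

TASK

The wooden insert board has gone crooked in the small beech box and is jammed diagonally, one corner caught under a ledge and the opposite corner up on the other ledge. Turn it until it lies flat and square in the box so that its corners come free, then lift it out by its upright handle. Lay it down flat, handle up, in the middle of the round stone coaster and let go; set it down, do not drop it, and do not shove the other things on the table about.

Things in the scene. Friction and masses are not known exactly. Their poses are not given: they have to be found in the camera images.
- board_center (a point): Loose plywood board 120 (x) x 72 (y) x 8 mm (60-130 g), on its top an upright wooden fin as handle: 40 long (along x), 10 thick (y), 36 tall. Point: on the fin's axis, 22 mm above the underside, 22 below the fin's top; z up along the fin. At first turned about 16 deg anticlockwise in the box and tilted 15 deg: corner -x-y on the floor under the box's -y ledge, corner +x+y on top of the +y ledge.
- box: Open beech box, fixed, outside 160 (x) x 126 (y) x 46 mm. Origin: centre of underside, z up. Inner floor at z 8; inside 142 x 108. Along both long inner walls (+y, -y) runs a ledge 14 wide, from z 26 to 32, leaving a way out 80 mm wide in y, 142 long in x: 4 mm to spare at each ledge for the board, flat, square and centred. Walls go up to z 46.
- coaster: Round grey stone coaster, fixed to the table, 110 mm in diameter, 9 mm thick. Origin at the centre of its underside, z up.
- dispenser: Bystander: white ceramic push dispenser with steel pump, 70 mm in diameter, 170 mm tall. Origin at the centre of its underside.
- bowl: Bystander: frosted glass bowl, 124 mm in diameter, 62 mm tall. Origin at the centre of its underside.
- phone_stand: Bystander: aluminium phone stand, 85 x 70 mm, 100 mm tall. Origin at the centre of its underside.
- mug: Bystander: white mug, 80 mm in diameter, 90 mm tall, handle at its +y. Origin at the centre of its underside.
- remote: Bystander: black remote control lying flat, 160 (x) x 45 x 18 mm. Origin at the centre of its underside.
- candle: Bystander: small glass tealight holder, 52 mm in diameter, 35 mm tall, between the box and the coaster. Origin at the centre of its underside.
There are look-alikes about, which are no part of the job. What is shaped like the box but blue is not meant. There is more than one size of the part that bears board_center; the job needs the smaller.

How it is judged (in metres and radians):
On the way, in this order (a step that is already met when the one before it is completed fails the run):
1. the board lies flat (within 0.1 rad) and square to the box (within 0.1 rad), still down in the box, its underside less than 18 mm above the box's floor (angle between board_center's own z axis and vertical below 0.1 rad and angle between the x axis of board_center and the x axis of box, either way round below 0.1 rad and z of board_center in the frame of box below 0.048 m and horizontal distance between board_center and box below 0.03 m), for 0.2 s.
2. the board is lifted clear out of the box, its underside above the rim (z of board_center in the frame of box above 0.075 m), for 0.1 s.
At the end, for the whole second after the job is handed in: The board lies flat on the stone coaster (within 0.06 rad, handle up, resting on it within 5 mm), its middle within 20 mm of the coaster's middle, released and at rest (horizontal distance between board_center and coaster below 0.02 m and angle between board_center's own z axis and vertical below 0.06 rad and z of board_center in the frame of coaster between 0.026 and 0.036 m and linear speed of board below 0.02 m/s); the robot touches nothing.
It fails at once if the board is dropped: it moves faster than 0.7 m/s without being touched by the fingers (linear speed of board above 0.7 m/s and contact force between the fingers and board below 0.05 N).
It fails at once if a bystander is shoved more than 30 mm (distance of any of dispenser, bowl, phone_stand, mug, remote, candle from where it was at the start of the episode above 0.03 m).
It also fails if it takes over 51 s, if anything falls off the work surface, if the arm or the gripper's body presses on something with over 40 N, if the wrist force passes 120 N, or if a joint passes its speed limit or range.

## Working session

There is one attempt and no reset: what is moved stays moved. The work goes in short steps, Python scripts to look and compute and a tool call to move; the robot and the scene stay as the last step left them, time stands still between calls to the robot, and variables do not carry over. Pictures are saved under pics/ and viewed, at most 10 in all, crops included, and the job is handed in when it is done.

Besides the shell and the picture viewer there is one more tool, called after "Request:" as a command line: name --argument value ..., lists and objects as JSON in quotes. apply_moves: Moves the arm, as the interface text tells. Its arguments: {"type":"object","properties":{"rows":{"type":"array"},"force":{"type":"number"}},"required":["rows"]}

```bash
mkdir -p pics; ls
cat > h.py <<'E'
import numpy as np, cv2
from workcell import sensors, imaging, bot
def cap(n):
    K=imaging.get_calibration(n); p,d=imaging.camera(n)
    v,u=np.mgrid[0:480,0:640]; k=np.array(K["intrinsics"]); T=np.array(K["world_from_camera"])
    P=np.stack([(u-k[0,2])/k[0,0]*d,(v-k[1,2])/k[1,1]*d,d],-1)@T[:3,:3].T+T[:3,3]
    P[d==0]=np.nan
    return p,d,P,k,T
E
python3 - <<'E'
from h import *
for n in("top","scene"):
    p,d,P,k,T=cap(n); cv2.imwrite(f"pics/{n}0.png",p[...,::-1]); np.savez(f"{n}0.npz",p=p,P=P,k=k,T=T); print(n,T.round(3).tolist(),k[0,0])
print(sensors.get_obs())
E
```

```text
pics
top [[0.019, -0.985, 0.173, 0.278], [-1.0, -0.018, 0.004, -0.025], [-0.001, -0.173, -0.985, 1.33], [0.0, 0.0, 0.0, 1.0]] 607.1216449565543
scene [[0.745, 0.459, -0.484, 1.114], [0.667, -0.503, 0.549, -0.686], [0.009, -0.732, -0.681, 0.914], [0.0, 0.0, 0.0, 1.0]] 480.9202134602981
{'time': 0.1, 'q': array([6.60628768e+01, 5.00885197e+00, 1.00392851e+01, 9.50999138e+01,
       2.39855999e-04, 8.99986097e+01]), 'qd': array([ 0.02520326, -0.08637911,  0.22074007, -0.00131487, -0.06259229,
       -0.08151669]), 'joint_efforts': array([-6.08984938e-04, -5.21560764e+01,  4.65654516e+01,  1.59789459e-02,
       -9.39059305e-05,  1.28284796e-05]), 'ee_pos': array([0.22310515, 0.50258818, 0.30324786]), 'tcp_rot': array([-1.79930519e+02, -2.41541835e-04,  1.56064267e+02]), 'wrist_force': array([-0.47841779, -1.28805262, -0.19157169]), 'torque': array([-0.01557884,  0.0056474 , -0.00064331]), 'grasp_force': 0.0, 'opening': 0.08509625982161131}
```

View pics/top0.png

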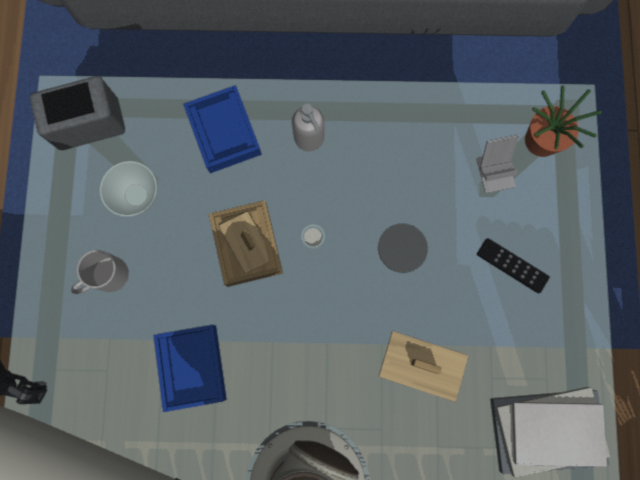

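View pics/scene0.png

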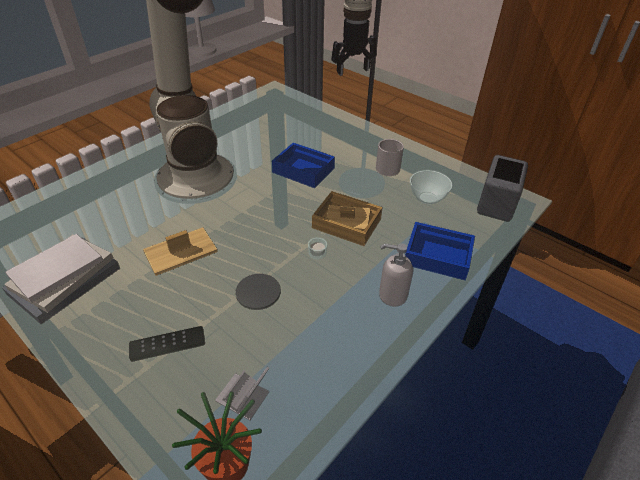

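The top view shows the beech box at about (246,243), with the crooked board and its fin at (250,240). The coaster is at (403,248), the candle at (313,237) and the dispenser at (308,127). The larger look-alike board is at (423,365). The scene view shows the same layout and nothing standing next to the box.

Run:
```python
from h import *
z=np.load("top0.npz"); p,P,k,T=z["p"],z["P"],z["k"],z["T"]
c=cv2.resize(p[185:300,190:345],None,fx=5,fy=5,interpolation=cv2.INTER_CUBIC); cv2.imwrite("pics/crop0.png",c[...,::-1])
S=np.zeros((480,640),bool); S[190:300,195:297]=1
Z=P[...,2]
m=S&(Z>0.041)&(Z<0.051)
q=P[m][:,:2]; print("rim",m.sum(),cv2.minAreaRect((q*1000).astype(np.float32)))
hs=Z[S]; print(np.histogram(hs[~np.isnan(hs)],bins=np.arange(-.01,.09,.005)))
f=S&(Z>0.053); q=P[f]; print("fin",f.sum(),q.mean(0),q.max(0),cv2.minAreaRect((q[:,:2]*1000).astype(np.float32)))
def circ(r0,r1,c0,c1,lo,hi):
    m=np.zeros((480,640),bool); m[r0:r1,c0:c1]=1; m&=(Z>lo)&(Z<hi); q=P[m]
    print(m.sum(), (q.min(0)+q.max(0))/2, q.max(0)-q.min(0))
circ(215,285,370,435,.005,.014)   # coaster
circ(220,255,298,330,.02,.05)     # candle
circ(90,155,285,330,.02,.2)      # dispenser
# coaster by colour
g=cv2.cvtColor(p,cv2.COLOR_RGB2GRAY); m=np.zeros_like(g); m[215:285,370:437]=(g[215:285,370:437]<85)
n,l,s,ce=cv2.connectedComponentsWithStats(m); i=1+np.argmax(s[1:,4]); print(s[i],ce[i])
def ray(u,v,h):
    d=T[:3,:3]@np.array([(u-k[0,2])/k[0,0],(v-k[1,2])/k[1,1],1]); return T[:3,3]+d*(h-T[2,3])/d[2]
print(ray(*ce[i],.009)); 
z2=np.load("scene0.npz")
np.set_printoptions(precision=0,linewidth=250,suppress=True)
print((Z[200:290:4,205:288:4]*1000))
```

```text
rim 1091 ((503.77227783203125, 145.86151123046875), (161.68846130371094, 126.0216064453125), 14.967931747436523)
(array([  93, 2206, 3902,  859,  242,  110,  326,  507, 1032,  574,  390,
        702,  129,   19,   49,   40,    1,    0,    0]), array([-0.01 , -0.005,  0.   ,  0.005,  0.01 ,  0.015,  0.02 ,  0.025,
        0.03 ,  0.035,  0.04 ,  0.045,  0.05 ,  0.055,  0.06 ,  0.065,
        0.07 ,  0.075,  0.08 ,  0.085]))
fin 125 [0.50849671 0.13723239 0.06216032] [0.57474595 0.20724877 0.07032807] ((502.98345947265625, 142.94281005859375), (151.3639373779297, 121.54458618164062), 19.359113693237305)
1941 [ 0.49973917 -0.19935712  0.00949953] [0.15692142 0.14314142 0.00899868]
396 [5.21643143e-01 2.86834622e-05 3.16159768e-02] [0.05206421 0.04818588 0.02292276]
1186 [0.74901694 0.01450552 0.09821883] [0.07077006 0.06863214 0.1562332 ]
[ 378  224   49   49 1850] [402.22432432 247.70216216]
[ 0.50215088 -0.19917133  0.009     ]
[[ 1.  1. -3. -0. -3.  0.  1. -2. -0.  3.  7.  2.  3.  4.  3.  5. -3.  1.  4. -4.  3.]
 [ 4. -1.  3.  8. -2.  3.  3. -0.  3.  1. 46. 51. 46. 46. 44. 48.  2. -6
[... 1142 characters left out ...]
7.]
 [ 3. nan  1.  1. 49. 27. 36. 13. 32. 33. 34. 31. 29. 30. 22. 21. 34. 33. 49.  2.  7.]
 [ 6.  1. -0.  6. 45. 32. 37.  7.  6. 33. 32. 31. 28. 22. 24.  8. 35. 34. 40.  6.  1.]
 [ 2.  3.  2.  1. 50. 34. 34.  8.  7. 29. 34. 29. 31.  8. 14.  6.  8. 47. 48. 11.  6.]
 [-0. -4. -6.  0. 48. 38. 39. 10.  5.  9. 33.  6.  2. 46. 40. 49. 47. 48. 33. 13. -2.]
 [-2. -6.  2. -1.  2. 45. 33. 35.  9. 46. 45. 49. 44. 47. 39. 17.  2.  3.  1.  2. -0.]
 [-1.  2. -0.  1.  4. 47. 48. 48. 47. 44. 31. 19.  5.  6.  2. -1.  2.  3. -0. -0. -3.]
 [ 0.  1. -0. -1. -1. 38. 29. 17. -0.  1.  3.  1.  0.  1. -1. -2.  8.  4.  3.  4. -1.]
 [-3.  1. -3. nan -2. -3. -1.  0.  3.  2.  3.  3.  2.  2.  1.  1.  3.  3.  1.  2. -1.]]
```

View pics/crop0.png

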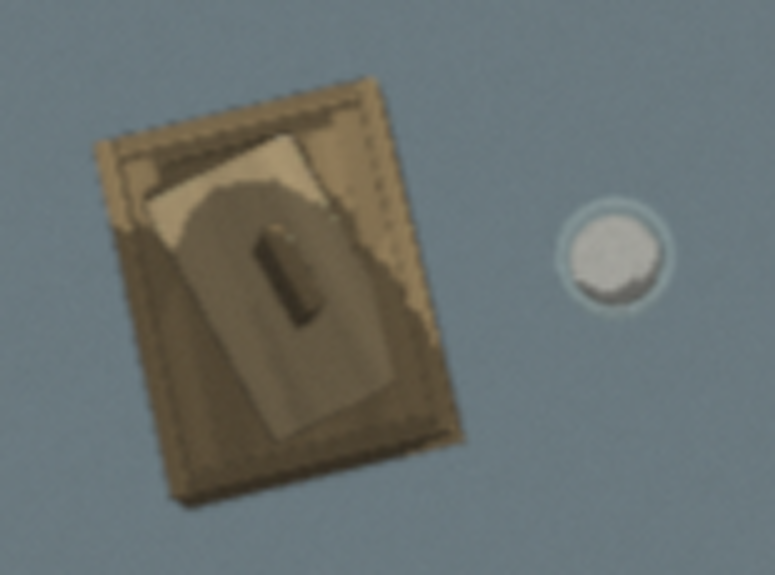

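The crop shows the box rim corners at roughly (95,143), (375,78), (463,438) and (178,505) in crop pixels. The board is about 16° anticlockwise of the box, its fin sits at (288,275), and its right edge runs under the right-hand (-y) ledge. I'll move the wrist camera over the box and refine from there.

```bash
cat >> h.py <<'E'
from scipy.spatial.transform import Rotation as R
def step(pos,rpy):
    "shift (10cm) and turn (30deg) in tool axes from measured pose to the target"
    o=sensors.get_obs(); A=R.from_euler("xyz",o["tcp_rot"],degrees=True)
    B=rpy if isinstance(rpy,R) else R.from_euler("xyz",rpy,degrees=True)
    s=A.inv().apply(np.array(pos)-o["ee_pos"])/.1; w=np.degrees((A.inv()*B).as_rotvec())/30
    return s.round(3),w.round(3)
E
python3 - <<'E'
from h import *
print(step([.504,.146,.30],[180,0,-151]))
z=np.load("top0.npz"); P=z["P"]; k,T=z["k"],z["T"]
def ray(u,v,h):
    d=T[:3,:3]@np.array([(u-k[0,2])/k[0,0],(v-k[1,2])/k[1,1],1]); return T[:3,3]+d*(h-T[2,3])/d[2]
for n,c in dict(A=(95,143),B=(375,78),C=(463,438),D=(172,497)).items(): print(n,ray(190+c[0]/5-.4,185+c[1]/5-.4,.046)[:2].round(4))
m=np.zeros((480,640),np.uint8); poly=np.array([(150,205),(285,145),(320,205),(380,350),(388,378),(282,430)])/5+[190,185]
cv2.fillPoly(m,[poly.astype(np.int32)],1); fin=(np.array([(240,240),(290,210),(335,310),(295,340)])/5+[190,185]).astype(np.int32); cv2.fillPoly(m,[fin],0)
q=P[m>0]; q=q[~np.isnan(q[:,0])]
for _ in range(4):
    a=np.c_[q[:,:2]-[.504,.146],np.ones(len(q))]; s=np.linalg.lstsq(a,q[:,2],rcond=None)[0]; r=abs(a@s-q[:,2]); q=q[r<max(.006,2*r.std())]
print(s,np.degrees(np.arctan(np.hypot(*s[:2]))),np.degrees(np.arctan2(s[1],s[0])),len(q))
E
```

```text
(array([-4.014, -2.12 ,  0.035]), array([-2.000e-03, -1.000e-03, -1.765e+00]))
A [0.5639 0.2248]
B [0.5951 0.1045]
C [0.4382 0.0615]
D [0.4107 0.1843]
[-0.07482546  0.2552668   0.03050209] 14.896151376241686 106.33725871972634 1175
```

Request:
apply_moves --rows '[[[-0.4,-0.21,0],[0,0,0],0.5],[[-0.8,-0.42,0],[0,0,0],0.5],[[-1,-0.53,0],[0,0,0],0.5]]'

```text
time: 0.4
ee_pos: [0.2942, 0.4117, 0.3037]
tcp_rot: [-180.0, 0.0, 156.0]
wrist_force: [0.6, 0.4, 1.0]
opening: 0.0443
grasp_force: 0.0
```

Request:
apply_moves --rows '[[[-0.4,-0.21,0],[0,0,0],0.5],[[-0.8,-0.42,0],[0,0,0],0.5],[[-1,-0.53,0],[0,0,0],0.5]]'

```text
time: 0.7
ee_pos: [0.3642, 0.3224, 0.3037]
tcp_rot: [-180.0, 0.0, 156.0]
wrist_force: [0.4, 0.6, 0.4]
opening: 0.0426
grasp_force: 0.0
```

Request:
apply_moves --rows '[[[-0.4,-0.21,0],[0,0,0],0.5],[[-0.8,-0.42,0],[0,0,0],0.5],[[-1,-0.53,0],[0,0,0],0.5]]'

```text
time: 1.0
ee_pos: [0.4342, 0.2333, 0.3035]
tcp_rot: [-180.0, 0.0, 156.0]
wrist_force: [-0.5, 1.1, 0.5]
opening: 0.0429
grasp_force: 0.0
```

Request:
apply_moves --rows '[[[-0.4,-0.21,0],[0,0,-0.25],0.5],[[-0.8,-0.42,0],[0,0,-0.5],0.5],[[-1,-0.53,0],[0,0,-0.75],0.5],[[-1,-0.53,0],[0,0,-1],0.5],[[-1,-0.53,0],[0,0,-1],0.5]]'

```text
time: 1.5
ee_pos: [0.503, 0.1459, 0.3033]
tcp_rot: [-180.0, -0.1, -173.9]
wrist_force: [-0.3, -0.2, -0.1]
opening: 0.0426
grasp_force: 0.0
```

Run:
```python
from h import *
print(step([.504,.146,.30],[180,0,-151]))
p,d,P,k,T=cap("wrist"); cv2.imwrite("pics/w1.png",p[...,::-1]); np.savez("w1.npz",p=p,P=P,k=k,T=T); o=sensors.get_obs(); print(o["ee_pos"],o["tcp_rot"],o["q"],o["time"],T.round(3).tolist())
```

```text
(array([-0.01 ,  0.   ,  0.033]), array([ 0.   , -0.002, -0.764]))
[0.50275769 0.1463762  0.30347388] [-1.79994916e+02 -4.81721116e-02 -1.74133484e+02] [1.62312539e+01 1.37755974e+00 6.26783706e+00 9.49385780e+01
 3.66587776e-03 1.03647344e+01] 1.55 [[-0.106, 0.958, 0.265, 0.437], [0.994, 0.102, 0.029, 0.141], [0.0, 0.267, -0.964, 0.372], [0.0, 0.0, 0.0, 1.0]]
```

View pics/w1.png

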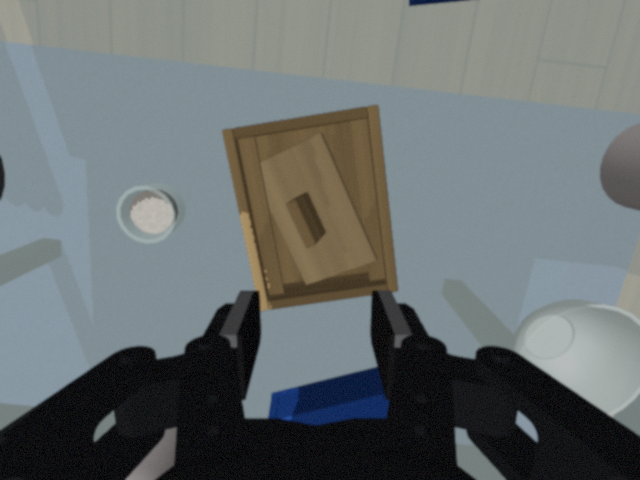

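The wrist view shows the rim corners at (223,130), (379,105), (397,291) and (265,308). The board is inside, with the fin at about (306,220). I'll get numbers from its depth image.

Run:
```python
from h import *
z=np.load("w1.npz"); P=z["P"]; k,T,p=z["k"],z["T"],z["p"]; Z=P[...,2]
def ray(u,v,h):
    d=T[:3,:3]@np.array([(u-k[0,2])/k[0,0],(v-k[1,2])/k[1,1],1]); return T[:3,3]+d*(h-T[2,3])/d[2]
c=[ray(u,v,.046)[:2] for u,v in((223,130),(379,105),(397,291),(265,308))]; print(np.round(c,4).tolist(),np.mean(c,0))
S=np.zeros(Z.shape,bool); S[95:312,215:403]=1
m=(S&(Z>.0425)&(Z<.0495)).astype(np.uint8); pl=np.array([(250,135),(365,115),(383,275),(275,290)]); h=np.zeros_like(m); cv2.fillPoly(h,[pl],1)
q=P[(m>0)&(h==0)]; print(len(q),cv2.minAreaRect((q[:,:2]*1000).astype(np.float32)), np.nanmedian(q[:,2]))
g=(h>0)&(Z>.052); q=P[g]; q=q[np.linalg.norm(q-np.median(q,0),axis=1)<.035]; print("fin",len(q),np.median(q,0),q.max(0),q.min(0))
b=np.zeros_like(m); cv2.fillPoly(b,[np.array([(265,165),(320,138),(370,260),(308,280),(285,235)])],1); f=np.zeros_like(m); cv2.fillPoly(f,[np.array([(280,195),(308,185),(335,240),(312,258)])],1)
q=P[(b>0)&(f==0)]; q=q[~np.isnan(q[:,0])]
for _ in range(5):
    a=np.c_[q[:,:2]-[.504,.146],np.ones(len(q))]; s=np.linalg.lstsq(a,q[:,2],rcond=None)[0]; r=abs(a@s-q[:,2]); q=q[r<max(.003,2*r.std())]
n=np.array([-s[0],-s[1],1]); n/=np.linalg.norm(n)
print(s,np.degrees(np.arccos(n[2])),np.degrees(np.arctan2(s[1],s[0])),len(q))
# fin: points >4mm above plane
dist=(P-[.504,.146,s[2]])@n; g=(f>0)&(dist>.030)&(dist<.042); q=P[g]; print("fin top",len(q),q.mean(0),dist[g].mean(), cv2.minAreaRect(((q-q.mean(0))[:,:2]*1000).astype(np.float32)))
cc=cv2.resize(p[95:315,215:405],None,fx=3,fy=3,interpolation=cv2.INTER_CUBIC); cc=cv2.convertScaleAbs(cc,alpha=1.8); cv2.imwrite("pics/w1c.png",cc[...,::-1])
```

```text
[[0.4438, 0.0679], [0.4121, 0.188], [0.5648, 0.2271], [0.5935, 0.1122]] [0.5035431  0.14880638]
6403 ((504.3596496582031, 147.34201049804688), (160.142333984375, 126.26362609863281), 14.940876960754395) 0.04486444650207655
fin 799 [0.5081767  0.1383197  0.06192777] [0.5271801  0.15368828 0.0659835 ] [0.48947025 0.12339731 0.05203666]
[-0.07377441  0.26392938  0.02807135] 15.325438074224445 105.61691543383378 6525
fin top 670 [0.50821407 0.13740233 0.06216389] 0.03536853901624838 ((0.6127185821533203, 0.03360176086425781), (39.90509033203125, 11.041736602783203), 31.11441421508789)
```

View pics/w1c.png

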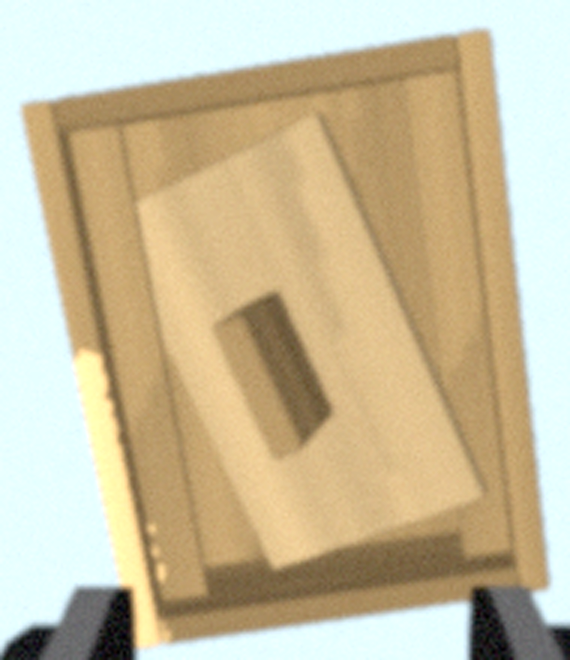

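```bash
cat >> h.py <<'E'
BOX=np.array([.5044,.1473]); BY=15.
def tool(phi,tilt): return R.from_euler("z",BY,degrees=True)*R.from_euler("x",tilt,degrees=True)*R.from_euler("z",phi,degrees=True)*R.from_euler("y",180,degrees=True)
E
python3 - <<'E'
from h import *
B=tool(16.3,15); n=-B.as_matrix()[:,2]; ft=np.array([.5086,.1374,.063]); print(n,B.as_euler("xyz",degrees=True))
print(step(ft+.092*n,B), ft+.092*n, ft+.042*n)
E
```

```text
[ 0.0669873  -0.25        0.96592583] [ 165.57728165    4.16574284 -149.22732338]
(array([-0.088, -0.33 ,  1.516]), array([-0.503, -0.033, -0.843])) [0.51476283 0.1144     0.15186518] [0.51141347 0.1269     0.10356888]
```

Request:
apply_moves --rows '[[[0,-0.1,0.2],[-0.12,-0.01,-0.2],0.3],[[-0.05,-0.2,0.4],[-0.25,-0.02,-0.42],0.3],[[-0.09,-0.33,0.7],[-0.38,-0.03,-0.63],0.3],[[-0.09,-0.33,1],[-0.5,-0.03,-0.84],0.3],[[-0.09,-0.33,1],[-0.5,-0.03,-0.84],0.3],[[-0.09,-0.33,1],[-0.5,-0.03,-0.84],0.3]]'

```text
time: 2.15
ee_pos: [0.5149, 0.115, 0.2043]
tcp_rot: [165.7, 4.0, -149.4]
wrist_force: [0.3, -1.1, 0.7]
opening: 0.0257
grasp_force: 0.0
```

Run:
```python
from h import *
B=tool(16.3,15); n=-B.as_matrix()[:,2]; ft=np.array([.5086,.1374,.063])
print(step(ft+.092*n,B)); print(step(ft+.042*n,B))
p,d,P,k,T=cap("wrist"); cv2.imwrite("pics/w2.png",p[...,::-1]);o=sensors.get_obs(); print(o["opening"],o["wrist_force"])
Z=P[...,2]; D=(P-ft)@n; lat=np.linalg.norm((P-ft)-D[...,None]*n,axis=-1); g=(abs(D)<.006)&(lat<.035); q=P[g]; print(len(q),q.mean(0),D[g].mean(),B.inv().apply(q.mean(0)-ft)*1000, cv2.minAreaRect((B.inv().apply(q-ft)[:,:2]*1000).astype(np.float32)))
```

```text
(array([ 0.041, -0.133,  0.506]), array([-0.005, -0.005, -0.007]))
(array([ 0.039, -0.132,  1.006]), array([-0.005, -0.005, -0.007]))
0.025474033174008426 [-1.41499288 -0.36115845  0.94093277]
1274 [0.50812609 0.13597763 0.06231138] -0.0003413094247191125 [ 1.18194242 -1.09929183  0.34130942] ((0.38199424743652344, -1.3095884323120117), (39.78953552246094, 10.067129135131836), 0.1890273243188858)
```

View pics/w2.png

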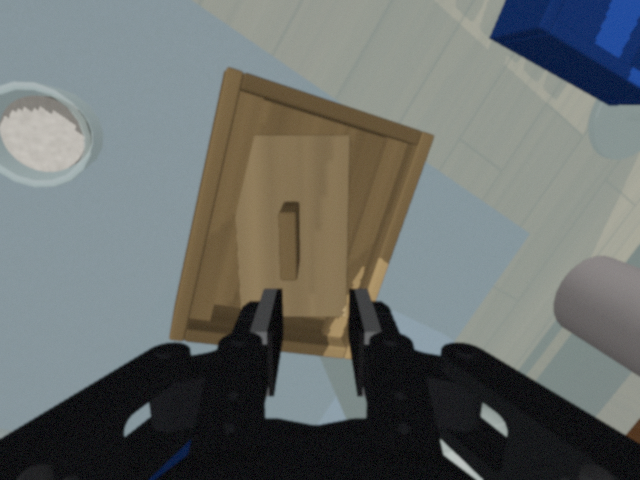

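The wrist view shows the fin at (288,240), lined up with the tool to within 0.2° and with about 1 mm of sideways correction needed. I'll go down and grip.

Request:
apply_moves --rows '[[[0.04,-0.145,0.1],[0,0,0],0.3],[[0.04,-0.145,0.3],[0,0,0],0.3],[[0.04,-0.145,0.5],[0,0,0],0.3],[[0.04,-0.145,0.7],[0,0,0],0.3],[[0.04,-0.145,0.85],[0,0,0],0.3],[[0.04,-0.145,1],[0,0,0],0.3],[[0.04,-0.145,1],[0,0,0],0.3],[[0.04,-0.145,1],[0,0,0],0.3]]'

```text
time: 3.0
ee_pos: [0.5127, 0.1256, 0.1041]
tcp_rot: [165.7, 4.1, -149.1]
wrist_force: [0.6, -0.5, 1.1]
opening: 0.0254
grasp_force: 0.0
```

Request:
apply_moves --rows '[[[0,0,0],[0,0,0],0.1],[[0,0,0],[0,0,0],0.05],[[0,0,0],[0,0,0],0],[[0,0,0],[0,0,0],0],[[0,0,0],[0,0,0],0]]' --force 40

```text
time: 3.5
ee_pos: [0.513, 0.1255, 0.1045]
tcp_rot: [165.7, 4.2, -149.1]
wrist_force: [0.1, -1.4, 5.8]
opening: 0.0093
grasp_force: 44.0
```

Run:
```python
from h import *
o=sensors.get_obs(); print(o)
B=tool(16.3,15); n=-B.as_matrix()[:,2]; c0=o["ee_pos"]-.064*n; print("centre",c0, "box frame",R.from_euler("z",-BY,degrees=True).apply(c0-np.r_[BOX,0]))
for ph,t,c in((16.3,15,c0+[0,0,.002]),(0,15,np.r_[BOX,c0[2]+.002]),(0,0,np.r_[BOX,c0[2]]),(0,0,np.r_[BOX,.036])):
    b=tool(ph,t); print(step(c-.064*b.as_matrix()[:,2],b))
```

```text
{'time': 3.5, 'q': array([  7.86212317,   4.35155226, -13.52831469,  73.97891882,
        14.77889242, -23.78329097]), 'qd': array([ 0.04000739, -0.04289568,  0.0404902 , -0.00323702,  0.01876377,
        0.06738297]), 'joint_efforts': array([ 7.94581790e-01, -4.69069326e+01,  4.23444557e+01,  2.13996540e-01,
        7.28982724e-01,  2.52051826e-02]), 'ee_pos': array([0.51301033, 0.12553558, 0.10447302]), 'tcp_rot': array([ 165.69720482,    4.19414752, -149.1221339 ]), 'wrist_force': array([ 0.09387122, -1.43943949,  5.7972948 ]), 'torque': array([-0.16575673,  0.02514638,  0.00325365]), 'grasp_force': 43.99919807910919, 'opening': 0.009339033836399875}
centre [0.50872315 0.14153558 0.04265377] box frame [ 0.0026839  -0.00668691  0.04265377]
(array([-0.001,  0.005, -0.019]), array([-0.004,  0.   ,  0.004]))
(array([ 0.006,  0.075, -0.002]), array([-0.004,  0.001,  0.547]))
(array([-0.039,  0.229,  0.039]), array([0.493, 0.072, 0.544]))
(array([-0.034,  0.212,  0.103]), array([0.493, 0.072, 0.544]))
```

Request:
apply_moves --rows '[[[0,0,-0.02],[0,0,0],0],[[0,0.02,-0.02],[0,0,0.1],0],[[0,0.035,-0.015],[0,0,0.2],0],[[0.005,0.05,-0.01],[0,0,0.3],0],[[0.005,0.06,-0.005],[0,0,0.4],0],[[0.005,0.075,0],[0,0,0.48],0],[[0.005,0.075,0],[0,0,0.545],0],[[0.005,0.075,0],[0,0,0.545],0],[[0.005,0.075,0],[0,0,0.545],0]]'

```text
time: 4.4
ee_pos: [0.5084, 0.1312, 0.1064]
tcp_rot: [165.1, -0.0, -165.0]
wrist_force: [-2.1, -4.5, 9.9]
opening: 0.0093
grasp_force: 44.5
```

Run:
```python
from h import *
o=sensors.get_obs(); print(o["wrist_force"],o["torque"],o["grasp_force"],o["opening"])
for ph,t,c in((0,15,np.r_[BOX,.0447]),(0,0,np.r_[BOX,.0427]),(0,0,np.r_[BOX,.036])):
    b=tool(ph,t); print(step(c-.064*b.as_matrix()[:,2],b))
p,d,P,k,T=cap("wrist"); np.savez("w3.npz",p=p,P=P,k=k,T=T); cv2.imwrite("pics/w3.png",p[...,::-1])
```

```text
[-2.07490171 -4.48249076  9.85588978] [-0.35895519  0.57412957  0.28487611] 44.51565206050873 0.009258202913937804
(array([-0.003,  0.001, -0.001]), array([-0.004, -0.   ,  0.001]))
(array([-0.003,  0.161,  0.039]), array([ 0.496, -0.   ,  0.001]))
(array([-0.003,  0.144,  0.104]), array([ 0.496, -0.   ,  0.001]))
```

View pics/w3.png

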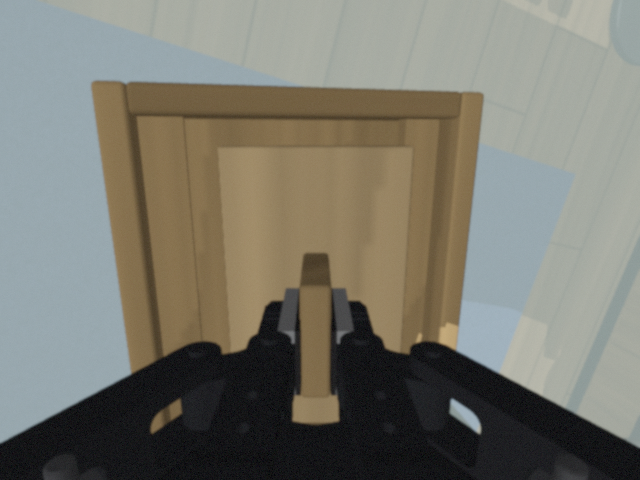

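The wrist view shows the board now square to the box and inside the gap, with its left edge at x≈220 and right edge at x≈412. Next I'll level it and lower it.

Request:
apply_moves --rows '[[[0,0.03,-0.01],[0.1,0,0],0],[[0,0.065,0],[0.2,0,0],0],[[0,0.1,0.01],[0.3,0,0],0],[[0,0.13,0.025],[0.4,0,0],0],[[0,0.16,0.035],[0.5,0,0],0],[[0,0.16,0.035],[0.5,0,0],0],[[0,0.16,0.035],[0.5,0,0],0]]'

```text
time: 5.15
ee_pos: [0.5051, 0.1488, 0.115]
tcp_rot: [179.9, 0.5, -164.9]
wrist_force: [-23.8, -6.2, 68.3]
opening: 0.0094
grasp_force: 93.7
```

Run:
```python
from h import *
o=sensors.get_obs(); print(o["wrist_force"],o["torque"],o["grasp_force"],o["opening"])
b=tool(0,0); print(step(np.r_[BOX,.036]-.064*b.as_matrix()[:,2],b))
p,d,P,k,T=cap("wrist"); np.savez("w4.npz",p=p,P=P,k=k,T=T); cv2.imwrite("pics/w4.png",p[...,::-1])
m=np.zeros((480,640),np.uint8); cv2.fillPoly(m,[np.array([(235,165),(295,165),(290,260),(240,300)])],1); cv2.fillPoly(m,[np.array([(340,165),(400,165),(395,300),(345,260)])],1)
q=P[m>0]; q=q[~np.isnan(q[:,0])]
for _ in range(4):
    a=np.c_[q[:,:2]-BOX,np.ones(len(q))]; s=np.linalg.lstsq(a,q[:,2],rcond=None)[0]; r=abs(a@s-q[:,2]); q=q[r<max(.003,2*r.std())]
print("board top plane",s,len(q))
```

```text
[-23.77652662  -6.16926902  68.34394942] [1.22699593 5.34373912 0.10463294] 93.67416445165873 0.009357924583743599
(array([ 0.012, -0.013,  0.15 ]), array([0.003, 0.015, 0.004]))
board top plane [-0.02071945  0.06963185  0.03585058] 12946
```

View pics/w4.png

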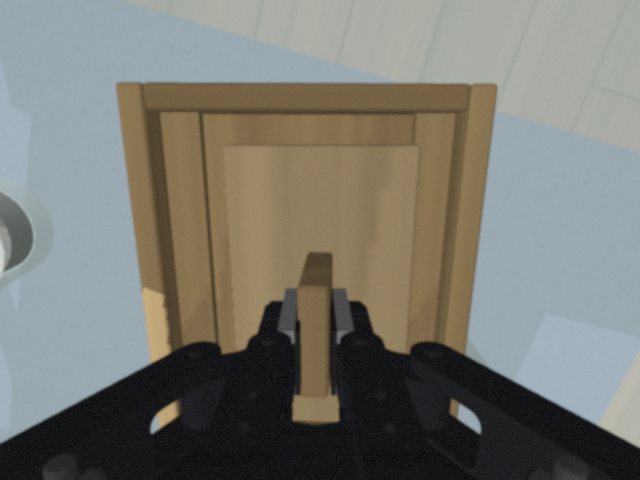

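The right edge of the board (x≈418) overlaps the right ledge (inner edge x≈413), while the left edge has a gap of about 20 px. So the board is resting on the +y ledge. I'll lift slightly and measure the sideways offset.

Request:
apply_moves --rows '[[[0,0,-0.07],[0,0,0],0],[[0,0,-0.14],[0,0,0],0],[[0,0,-0.14],[0,0,0],0],[[0,0,-0.14],[0,0,0],0]]'

```text
time: 5.6
ee_pos: [0.5036, 0.1472, 0.1192]
tcp_rot: [-179.9, -0.1, -164.9]
wrist_force: [0.1, -0.7, -0.5]
opening: 0.0091
grasp_force: 43.4
```

```bash
cat > meas.py <<'E'
from h import *
o=sensors.get_obs(); print("F",o["wrist_force"].round(1),o["torque"].round(2),o["grasp_force"],"t",o["time"])
p,d,P,k,T=cap("wrist")
A=R.from_euler("xyz",o["tcp_rot"],degrees=True); Q=(P-o["ee_pos"])@A.as_matrix()*1000  # tool frame, mm
Z=P[...,2]*1000
for r in range(140,291,30):
    row=Z[r]; Y=Q[r,:,1]; rim=(row>42)&(row<50)&(abs(Y)<80); 
    e=np.abs(np.diff(p[r].astype(int).sum(1)))
    print(r,"rim y",Y[rim].min().round(1),Y[rim].max().round(1),"z/y",[(int(Y[u]),int(row[u])) for u in range(195,430,8) if not np.isnan(row[u])])
m=np.zeros((480,640),np.uint8); cv2.fillPoly(m,[np.array([(245,165),(295,165),(290,260),(250,300)])],1); cv2.fillPoly(m,[np.array([(340,165),(400,165),(395,300),(345,260)])],1)
q=P[m>0]; q=q[~np.isnan(q[:,0])]
for _ in range(4):
    a=np.c_[q[:,:2]-BOX,np.ones(len(q))]; s=np.linalg.lstsq(a,q[:,2],rcond=None)[0]; rr=abs(a@s-q[:,2]); q=q[rr<max(.003,2*rr.std())]
print("board top plane (box axes slopes)",R.from_euler("z",-BY,degrees=True).apply(np.r_[s[:2],0])[:2],s[2])
m=(Z>42)&(Z<49)&(abs(Q[...,1])<80)&(Q[...,0]<100); m[330:]=0; m[:,:100]=0
g=(Z>.0)  # board edges via image gradient, sub-pixel
gray=cv2.GaussianBlur(cv2.cvtColor(p,cv2.COLOR_RGB2GRAY),(3,3),0).astype(float)
prof=np.diff(gray[180:200].mean(0)); u=np.argsort(-abs(prof[100:520]))[:14]+100; print("edges row190",sorted((int(x),round(prof[x],1)) for x in u))
cv2.imwrite("pics/m%d.png"%(o["time"]*100),p[...,::-1])
E
python3 meas.py
```

```text
F [ 0.1 -0.7 -0.5] [ 0.06  0.04 -0.1 ] 43.397256731987 t 5.6
140 rim y -62.7 62.4 z/y [(-44, 31), (-41, 32), (-39, 25), (-40, 7), (-37, 6), (-33, 7), (-30, 6), (-26, 7), (-23, 7), (-19, 7), (-16, 7), (-12, 7), (-9, 8), (-5, 6), (-2, 7), (1, 7), (4, 8), (8, 7), (12, 6), (15, 7), (19, 6), (22, 6), (26, 6), (29, 7), (33, 7), (36, 7), (40, 6), (44, 6), (41, 30), (44, 31)]
170 rim y -62.2 62.4 z/y [(-45, 31), (-42, 30), (-39, 28), (-42, 6), (-31, 39), (-28, 39), (-25, 40), (-22, 39), (-19, 39), (-16, 40), (-13, 40), (-10, 39), (-7, 40), (-4, 40), (-1, 40), (1, 40), (4, 41), (7, 40), (10, 40), (13, 41), (16, 41), (19, 40), (22, 40), (25, 40), (27, 42), (31, 40), (33, 41), (36, 41), (42, 30), (45, 30)]
200 rim y -62.2 62.9 z/y [(-46, 31), (-43, 30), (-40, 30), (-42, 7), (-31, 39), (-28, 40), (-25, 40), (-22, 39), (-19, 40), (-16, 39), (-13, 40), (-10, 40), (-7, 39), (-4, 40), (-1, 40), (1, 40), (4, 40), (7, 39), (10, 39), (13, 41), (16, 40), (19, 40), (22, 39), (25, 40), (28, 39), (31, 40), (34, 42), (37, 40), (42, 31), (46, 31)]
230 rim y -62.1 62.4 z/y [(-47, 31), (-44, 31), (-41, 30), (-
[... 685 characters left out ...]
), (-30, 41), (-27, 40), (-24, 40), (-21, 39), (-17, 41), (-14, 41), (-11, 39), (-7, 52), (-4, 51), (0, 77), (1, 75), (3, 76), (6, 75), (10, 51), (14, 40), (17, 39), (20, 39), (23, 40), (27, 39), (30, 40), (33, 39), (36, 40), (42, 30), (45, 32), (49, 30)]
board top plane (box axes slopes) [-0.00593808  0.00515594] 0.04018690833929254
edges row190 [(137, np.float64(-9.2)), (138, np.float64(-11.8)), (139, np.float64(-9.8)), (174, np.float64(12.4)), (175, np.float64(13.0)), (209, np.float64(-9.9)), (210, np.float64(-14.2)), (211, np.float64(-9.8)), (213, np.float64(12.4)), (214, np.float64(14.9)), (215, np.float64(9.4)), (482, np.float64(11.2)), (483, np.float64(15.1)), (484, np.float64(11.7))]
```

The board is now free and level. The box is centred on the tool, but the camera shows the gripped fin about 2.5 mm to +y, which is a calibration offset. I'll shift -2.5 mm in y and lower.

Request:
apply_moves --rows '[[[0,-0.025,0],[0,0,0],0],[[0,-0.025,0],[0,0,0],0],[[0,-0.025,0.04],[0,0,0],0],[[0,-0.025,0.08],[0,0,0],0],[[0,-0.025,0.12],[0,0,0],0],[[0,-0.025,0.12],[0,0,0],0],[[0,-0.025,0.12],[0,0,0],0]]'

```text
time: 6.35
ee_pos: [0.5044, 0.1449, 0.1078]
tcp_rot: [-179.9, -0.1, -164.9]
wrist_force: [-0.1, 0.1, -0.3]
opening: 0.0092
grasp_force: 43.4
```

```bash
python3 meas.py | grep -v rim
```

```text
F [-0.1  0.1 -0.3] [0.01 0.04 0.04] 43.410202860832214 t 6.35
board top plane (box axes slopes) [-0.0040018   0.00610927] 0.02887130322422151
edges row190 [(129, np.float64(-10.2)), (130, np.float64(-12.0)), (131, np.float64(-9.2)), (169, np.float64(10.8)), (170, np.float64(14.1)), (171, np.float64(11.5)), (208, np.float64(-14.0)), (209, np.float64(-12.7)), (212, np.float64(15.3)), (213, np.float64(13.7)), (464, np.float64(-8.7)), (504, np.float64(13.2)), (505, np.float64(14.3)), (506, np.float64(9.7))]
```

There is no contact and the board is between the ledges. I'll lower to near the floor, hold, then lift.

Request:
apply_moves --rows '[[[0,0,0.03],[0,0,0],0],[[0,0,0.06],[0,0,0],0],[[0,0,0.09],[0,0,0],0],[[0,0,0.09],[0,0,0],0],[[0,0,0.09],[0,0,0],0],[[0,0,0.09],[0,0,0],0],[[0,0,0.09],[0,0,0],0],[[0,0,0.09],[0,0,0],0],[[0,0,0.09],[0,0,0],0]]'

```text
time: 7.3
ee_pos: [0.5045, 0.1449, 0.099]
tcp_rot: [-179.9, -0.1, -164.9]
wrist_force: [-1.4, -0.7, -0.7]
opening: 0.009
grasp_force: 43.4
```

Request:
apply_moves --rows '[[[0,0,-0.05],[0,0,0],0],[[0,0,-0.1],[0,0,0],0],[[0,0,-0.18],[0,0,0],0],[[0,0,-0.28],[0,0,0],0],[[0,0,-0.4],[0,0,0],0],[[0,0,-0.55],[0,0,0],0],[[0,0,-0.75],[0,0,0],0],[[0,0,-0.9],[0,0,0],0],[[0,0,-1],[0,0,0],0],[[0,0,-1],[0,0,0],0]]'

```text
time: 8.3
ee_pos: [0.5051, 0.1452, 0.2007]
tcp_rot: [-179.9, 0.1, -164.9]
wrist_force: [0.7, -0.1, -0.6]
opening: 0.0093
grasp_force: 43.4
```

Run:
```python
from h import *
o=sensors.get_obs(); print(o["wrist_force"],o["torque"])
print(step([.502,-.199,o["ee_pos"][2]],[180,0,-165]))
```

```text
[ 0.73569771 -0.12145009 -0.61144673] [-0.00900627 -0.01554245  0.03953757]
(array([ 0.925, -3.316,  0.004]), array([-0.003,  0.003,  0.002]))
```

Request:
apply_moves --rows '[[[0.05,-0.18,0],[0,0,0],0],[[0.13,-0.46,0],[0,0,0],0],[[0.2,-0.72,0],[0,0,0],0],[[0.28,-1,0],[0,0,0],0]]'

```text
time: 8.7
ee_pos: [0.5032, 0.0404, 0.1982]
tcp_rot: [-179.9, -0.1, -164.9]
wrist_force: [0.2, -0.7, -0.1]
opening: 0.0092
grasp_force: 43.4
```

Request:
apply_moves --rows '[[[0.09,-0.33,0],[0,0,0],0],[[0.18,-0.66,0],[0,0,0],0],[[0.28,-1,0],[0,0,0],0]]'

```text
time: 9.0
ee_pos: [0.5021, -0.0638, 0.1985]
tcp_rot: [-179.9, -0.1, -164.9]
wrist_force: [0.7, 0.6, -0.2]
opening: 0.0095
grasp_force: 43.4
```

Request:
apply_moves --rows '[[[0.09,-0.33,0],[0,0,0],0],[[0.18,-0.66,0],[0,0,0],0],[[0.26,-0.95,0],[0,0,0],0],[[0.28,-1,0],[0,0,0],0]]'

```text
time: 9.4
ee_pos: [0.5009, -0.1689, 0.1985]
tcp_rot: [-179.9, -0.1, -165.1]
wrist_force: [0.6, -0.0, -0.9]
opening: 0.0094
grasp_force: 43.5
```

Request:
apply_moves --rows '[[[0.05,-0.16,0],[0,0,0],0],[[0.09,-0.28,0.1],[0,0,0],0],[[0.09,-0.316,0.3],[0,0,0],0],[[0.09,-0.316,0.5],[0,0,0],0],[[0.09,-0.316,0.6],[0,0,0],0],[[0.09,-0.316,0.6],[0,0,0],0]]'

```text
time: 10.0
ee_pos: [0.5, -0.1987, 0.1374]
tcp_rot: [180.0, -0.2, -164.9]
wrist_force: [0.1, 0.1, -1.5]
opening: 0.0094
grasp_force: 43.4
```

Run:
```python
from h import *
o=sensors.get_obs(); print(o["wrist_force"],o["torque"],o["grasp_force"])
print(step([.502,-.199,.095],[180,0,-165]))
p,d,P,k,T=cap("wrist"); cv2.imwrite("pics/c1.png",p[...,::-1])
m=np.zeros((480,640),np.uint8); cv2.fillPoly(m,[np.array([(245,165),(290,165),(285,260),(250,300)])],1); cv2.fillPoly(m,[np.array([(345,165),(395,165),(390,300),(350,260)])],1)
q=P[m>0]; q=q[abs(q[:,2]-np.nanmedian(q[:,2]))<.006]; a=np.c_[q[:,:2]-[.502,-.2],np.ones(len(q))]; print(np.linalg.lstsq(a,q[:,2],rcond=None)[0],len(q))
```

```text
[ 0.0977964   0.11616872 -1.45091944] [ 0.02500901 -0.02811226 -0.03551923] 43.357661962509155
(array([-0.02 , -0.008,  0.424]), array([ 0.001, -0.007,  0.003]))
[-0.00846536  0.00585909  0.05851718] 10055
```

View pics/c1.png

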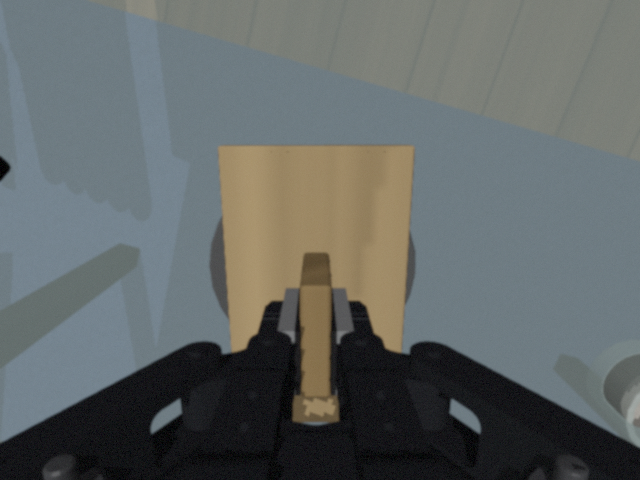

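The board is centred sideways over the coaster, whose edges show at x≈211 and x≈415. I'll lower it gently until it touches.

Request:
apply_moves --rows '[[[-0.01,0,0.1],[0,0,0],0],[[-0.02,0,0.2],[0,0,0],0],[[-0.02,0,0.3],[0,0,0],0],[[-0.02,0,0.36],[0,0,0],0],[[-0.02,0,0.39],[0,0,0],0],[[-0.02,0,0.41],[0,0,0],0],[[-0.02,0,0.42],[0,0,0],0],[[-0.02,0,0.42],[0,0,0],0]]'

```text
time: 10.85
ee_pos: [0.5029, -0.199, 0.0977]
tcp_rot: [-179.9, -0.0, -164.9]
wrist_force: [0.7, 0.9, -0.3]
opening: 0.0095
grasp_force: 43.4
```

Request:
apply_moves --rows '[[[0,0,0.01],[0,0,0],0],[[0,0,0.02],[0,0,0],0],[[0,0,0.03],[0,0,0],0],[[0,0,0.03],[0,0,0],0]]'

```text
time: 11.25
ee_pos: [0.5029, -0.199, 0.0951]
tcp_rot: [-179.9, -0.0, -164.9]
wrist_force: [-2.1, 0.2, 3.5]
opening: 0.0096
grasp_force: 43.9
```

Contact made at about 3.5 N. I'll open slowly and back off straight up.

Request:
apply_moves --rows '[[[0,0,0],[0,0,0],0.15],[[0,0,0],[0,0,0],0.22],[[0,0,0],[0,0,0],0.3],[[0,0,0],[0,0,0],0.35],[[0,0,0],[0,0,0],0.35],[[0,0,-0.1],[0,0,0],0.35],[[0,0,-0.3],[0,0,0],0.35],[[0,0,-0.6],[0,0,0],0.35],[[0,0,-1],[0,0,0],0.35],[[0,0,-1],[0,0,0],0.35],[[0,0,-1],[0,0,0],0.35]]'

```text
time: 12.35
ee_pos: [0.5034, -0.199, 0.1961]
tcp_rot: [-179.8, 0.1, -164.9]
wrist_force: [-0.3, -0.0, -0.7]
opening: 0.03
grasp_force: 0.0
```

Run:
```python
from h import *
o=sensors.get_obs(); print(o["ee_pos"],o["wrist_force"],o["opening"])
p,d,P,k,T=cap("wrist"); cv2.imwrite("pics/end.png",p[...,::-1]); Z=P[...,2]
xy=P[...,:2]-[.502,-.199]; near=np.hypot(*np.moveaxis(xy,-1,0))<.08
q=P[near&(Z>.010)&(Z<.024)]; print("board",len(q),cv2.minAreaRect((q[:,:2]*1000).astype(np.float32))); a=np.c_[q[:,:2]-[.502,-.199],np.ones(len(q))]; print(np.linalg.lstsq(a,q[:,2],rcond=None)[0])
f=P[near&(Z>.046)&(Z<.058)]; print("fin",len(f),f.mean(0))
c=P[near&(Z>.004)&(Z<.0105)]; print(len(c),(c.min(0)+c.max(0))/2)
```

```text
[ 0.50336601 -0.19897274  0.19608357] [-0.26366422 -0.00237485 -0.66593159] 0.030007026978572285
board 17747 ((501.6748962402344, -199.6243896484375), (120.4329605102539, 79.42584228515625), 14.506296157836914)
[0.00034993 0.0005167  0.01601284]
fin 1203 [ 0.50005101 -0.19814711  0.05183366]
4153 [ 0.50352884 -0.19759163  0.00789147]
```

View pics/end.png

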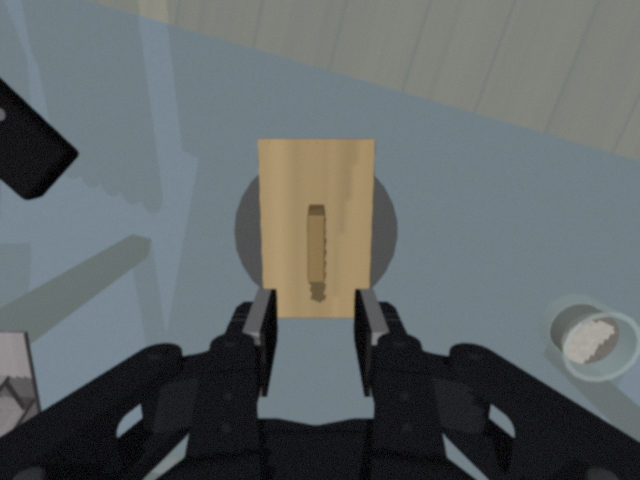

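The board lies flat and centred on the coaster, with the fin at (316,245), and the gripper is clear of it.

```bash
python3 -c "
from workcell import bot; print(bot.job_done())"
```

```text
the job is handed in; nothing more can be done
None
```

I squared the board up in the box, lifted it out and set it flat, handle up, on the coaster, a few millimetres from the middle by the camera; then I let go and handed the job in at about 12.4 s; no verdict came back.

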